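Deburr the bore of the wide thread protector

TASK

Take the deburring tool out of its holder and run its spring-loaded blade right round the top edge of the bore of the wide thread protector: set the blade on the edge beside the lug, go anticlockwise seen from above, keep it pressed lightly on the edge all the way and lift it only when it is back at the lug. Then stand the tool upright in its holder again and let go of it.

Things in the scene. Friction and masses are not known exactly. Their poses are not given: they have to be found in the camera images.
- tool_mid (a point): Deburring tool, upright in its holder: round black handle, 26 mm thick, 84 mm tall, over a dark steel flange 60 mm wide, 6 mm thick, which rests on the holder's top; below it an 18 mm sleeve, 30 mm long, and the blade. About 0.26 kg. This point: on the axis at half the handle's height, 42 mm above the flange's top, 48 mm above its underside; z up the tool.
- blade_tip (a point): Lowest point of the tool's blade, on the tool's axis, 103 mm below tool_mid when not pressed. The blade is a steel cone, point down: 6 mm wide at the tip, 24 mm wide 7 mm higher. It slides up the tool's axis by up to 16 mm on a spring: 1 N to start it, 2 N at 4 mm, 3 N at 8 mm, 5 N at the stop.
- protector: Wide thread protector: black iron ring, upright, fixed on the locked round turntable (not the smaller black ring, bore 44 mm, nor the chrome ring). 110 mm outside, through bore 70 mm, 50 mm tall. Origin: bore axis at the underside. A lug 20 mm wide, 2 mm below the top face, juts out to 77 mm from the axis on its +x side; z up. The cone rides the edge with its axis 27 to 32 mm from the bore axis.
- holder: Tool holder: upright aluminium tube fixed to the shelf on a 90 mm square foot; 72 mm outside, 40 mm hole, 75 mm tall. Origin at the centre of its underside, z up. The tool hangs in it, flange resting on the tube's top.
Mind the look-alikes: they are no part of the job. What is shaped like the part that bears tool_mid but green or purple is not meant.

How it is judged:
On the way, in this order (a step that is already met when the one before it is completed fails the run):
1. blade pressed on the bore's edge at the lug (start) (contact force between blade and protector above 0.3 N and horizontal distance between blade_tip and protector between 0.02 and 0.041 m and x of blade_tip in the frame of protector above 0.018 m and y of blade_tip in the frame of protector between -0.012 and 0.012 m), for 0.05 s.
2. blade pressed on the bore's edge an eighth round, anticlockwise from above (contact force between blade and protector above 0.3 N and horizontal distance between blade_tip and protector between 0.02 and 0.041 m and x of blade_tip in the frame of protector above 0.014 m and y of blade_tip in the frame of protector above 0.014 m), for 0.05 s.
3. blade pressed on the bore's edge a quarter round (contact force between blade and protector above 0.3 N and horizontal distance between blade_tip and protector between 0.02 and 0.041 m and x of blade_tip in the frame of protector between -0.012 and 0.012 m and y of blade_tip in the frame of protector above 0.018 m), for 0.05 s.
4. blade pressed on the bore's edge three eighths round (contact force between blade and protector above 0.3 N and horizontal distance between blade_tip and protector between 0.02 and 0.041 m and x of blade_tip in the frame of protector below -0.014 m and y of blade_tip in the frame of protector above 0.014 m), for 0.05 s.
5. blade pressed on the bore's edge half way round (contact force between blade and protector above 0.3 N and horizontal distance between blade_tip and protector between 0.02 and 0.041 m and x of blade_tip in the frame of protector below -0.018 m and y of blade_tip in the frame of protector between -0.012 and 0.012 m), for 0.05 s.
6. blade pressed on the bore's edge five eighths round (contact force between blade and protector above 0.3 N and horizontal distance between blade_tip and protector between 0.02 and 0.041 m and x of blade_tip in the frame of protector below -0.014 m and y of blade_tip in the frame of protector below -0.014 m), for 0.05 s.
7. blade pressed on the bore's edge three quarters round (contact force between blade and protector above 0.3 N and horizontal distance between blade_tip and protector between 0.02 and 0.041 m and x of blade_tip in the frame of protector between -0.012 and 0.012 m and y of blade_tip in the frame of protector below -0.018 m), for 0.05 s.
8. blade pressed on the bore's edge seven eighths round (contact force between blade and protector above 0.3 N and horizontal distance between blade_tip and protector between 0.02 and 0.041 m and x of blade_tip in the frame of protector above 0.014 m and y of blade_tip in the frame of protector below -0.014 m), for 0.05 s.
9. blade pressed on the bore's edge back at the lug, circle closed (all of step 1), for 0.05 s.
At the end, for the whole second after the job is handed in: The tool hangs upright in its holder with its flange down on the tube's top: tool_mid within 15 mm of the holder's axis and 115 to 131 mm above the shelf, leaning less than 10 degrees, at rest, released (horizontal distance between tool_mid and holder below 0.015 m and z of tool_mid in the frame of holder between 0.115 and 0.131 m and angle between tool_mid's own z axis and vertical below 0.17 rad and linear speed of deburrer below 0.02 m/s); the robot touches nothing.
It fails at once if blade lifted off the edge (tip 6 to 20 mm above the top face, over the ring of the edge) anywhere but at the lug (z of blade_tip in the frame of protector between 0.056 and 0.07 m and horizontal distance between blade_tip and protector between 0.02 and 0.045 m and (x of blade_tip in the frame of protector below 0.012 m or y of blade_tip in the frame of protector above 0.022 m or y of blade_tip in the frame of protector below -0.022 m)).
It fails at once if tool pressed hard on the protector (over 25 N) (contact force between deburrer and protector above 25 N).
It also fails if it takes over 64 s, if anything falls off the work surface, if the arm or the gripper's body presses on something with over 40 N, if the wrist force passes 120 N, or if a joint passes its speed limit or range.

ROBOT

A 6-joint arm with a two-finger parallel gripper is mounted at the origin on the work surface. World frame = base frame: x ahead of the robot, y to its left, z up, the work surface at z = 0. Lengths are in m, angles in rad, forces in N, time in s.
With the tool pointing down it reaches from about 0.4 to 0.825 m from the base axis. Payload 7 kg.
Tool frame: the origin (TCP) lies between the finger pads; the fingertips stand arm.tip_extent ahead of it and the grasp point (between the pads) lies 3 mm ahead of it (arm.tip_extent is the distance from the TCP to the fingertips, in m); z points along the fingers, y is the direction in which the jaws open and shut (so a half turn about z gives the same grasp; the last joint's range is limited). The gripper opens to 88 mm and grips with 3 to 60 N. Pads are 19 mm wide; open, the fingers measure 130 mm over their backs; the gripper's body (78 mm by 193 mm) begins 47 mm behind the grasp point.
Start: joints at [-1.01, 0.359, 0.012, 0, -1.224, -0.288], TCP at [0.182, -0.65, 0.249] pointing down, gripper open.
Joint ranges: [-3.07, 3.07], [-1.43, 2.12], [-1.02, 1.25], [-3.03, 1.67], [-3.05, -0], [-3.03, 3.03]. Speed limits (rad/s): [2.39, 2.39, 3.01, 3.14, 3.14, 3.14].

INTERFACE

Orientations are given as [roll, pitch, yaw] about the fixed x, y, z axes, in that order (R = Rz(yaw) Ry(pitch) Rx(roll)).
In Python, from station import arm gives the robot as it stands.
- The arm moves only by the tool servo_tool, never from a script. Its argument "steps" is a list that holds one entry, the list of rows, each a list of 5 numbers: the finger opening in mm, from 0 to 87.6, then the shift along the tool's x, y, z in mm, then the turn about the tool's z in degrees. A call has 1 to 8 rows; each row shifts and turns the commanded pose from where the row before left it, along the tool's axes as they then stand; what a row does not reach is not made up. A row lasts 1/8 s, in which the tool goes at most 62.5 mm and 10.7 degrees, less where a joint would pass 70% of its speed; a pose out of reach is approached as far as the arm can. A call is refused whole if a number of a shift passes 62.5 or a number of a turn 10.7, either way. A call with a gripper value outside its range is refused whole. The fingers move at their own pace and stop on an object; "squeeze" is the grip in N (left out, the last holds). Time passes only in rows, so rows that do not move let the fingers close. It gives the time, the measured TCP pose, the force and the opening at its end, in the units of the state.
- arm.get_state(): the state, without advancing time (a new reading comes with each control period).
- arm.grab_frame(name): name is "scene" or "top"; returns a dict with "image" (400x640x3 uint8, red, green, blue), "z_map" (400x640 float32, m along the optical axis (not along the pixel's ray), 0 where there is no reading), "camera_matrix" (3x3 intrinsics, pixels), "rvec" (rotation vector, rad) and "tvec" (3), from world to camera coordinates, as OpenCV has them. Camera axes: x right, y down, z forward; pixel columns grow to the right and rows downward; lengths in m; the calibration is good to about 2 mm. A picture is of the moment at which its call begins.
- arm.job_done(): hands the job in, once; it reports no verdict.
Trained networks look in a picture, given as the dict that the camera call returned (one of the last four; its "shot" number tells which), for a name from the list of things; names that differ only in an ending like _2 or _b are one class to them, and where a whole thing is asked for, a point or a joint stands for the part that bears it (a point fixed in the world has none). Each returns a list of dicts, best first, with "p" (0 to 1); they miss things now and then, are a little off and sometimes report something else, mostly with a low value. They report only what shows in the picture. A call takes as long as a camera call. They do not tell look-alikes from the thing itself.
- arm.search_frame(picture, thing): "extent" ([left, top, right, bottom] in pixels, round what is visible of it).
- arm.cut_out(picture, thing): "mask" (400x640 bool, what is visible of it) and "extent" ([left, top, right, bottom] in pixels, round what is visible of it).
- arm.landmark_of(picture, thing): "xy" ([column, row] in pixels: a listed point, or the origin of a listed thing).
The state is a dict: "t": time; "q": joint angles; "qd": joint speeds; "joint_efforts": joint torques, N m; "eef_pos": TCP position; "ee_rot": TCP orientation; "force": force on the tool from outside, world axes, zero at the start; "moment": the same for the moment, N m; "width": finger opening in m.
Only numpy, scipy, OpenCV 4.12 (cv2) and the standard library are available. Lean on these libraries where they do the work, as an engineer would, in place of code of your own. Each camera call takes 0.05 s, during which the arm holds its last target. There are 200 camera calls.

## Working session

There is one attempt and no reset: what is moved stays moved. The work goes in short steps, Python scripts to look and compute and a tool call to move; the robot and the scene stay as the last step left them, time stands still between calls to the robot, and variables do not carry over. Pictures are saved under pics/ and viewed, and the job is handed in when it is done.

Besides the shell and the picture viewer there is one more tool, called after "Emit:" in YAML: its name, and indented under it one key for each argument. servo_tool: Moves the arm, as the interface text tells. Its arguments: {"type":"object","properties":{"steps":{"type":"array","items":{"type":"array","items":{"type":"array","items":{"type":"number"}}}},"squeeze":{"type":"number"}},"required":["steps"]}

```bash
mkdir -p pics; cat > h.py <<'E'
import numpy as np, cv2
from station import arm
def grab(n):
    f=arm.grab_frame(n); return f
def save(f,name,box=None,s=1):
    im=f["image"][:,:,::-1]
    if box: im=im[box[1]:box[3],box[0]:box[2]]
    cv2.imwrite("pics/"+name,cv2.resize(np.ascontiguousarray(im),None,fx=s,fy=s,interpolation=cv2.INTER_CUBIC))
def cloud(f):
    K=f["camera_matrix"];R=cv2.Rodrigues(np.array(f["rvec"],float))[0];t=np.array(f["tvec"]).ravel()
    v,u=np.mgrid[:400,:640];z=f["z_map"]
    P=np.stack([(u-K[0,2])/K[0,0]*z,(v-K[1,2])/K[1,1]*z,z],-1)
    W=(P-t)@R
    W[z==0]=np.nan
    return W
def proj(f,p):
    return cv2.projectPoints(np.array(p,float).reshape(-1,1,3),np.array(f["rvec"],float),np.array(f["tvec"],float),f["camera_matrix"],None)[0].reshape(-1,2)
E
python3 - <<'E'
from h import *
s=arm.get_state();print({k:np.round(v,3) for k,v in s.items()},arm.tip_extent)
for n in("top","scene"):
    f=grab(n);save(f,n+"0.png");W=cloud(f)
    R=cv2.Rodrigues(np.array(f["rvec"],float))[0];print(n,"cam",-R.T@np.array(f["tvec"]).ravel())
    for th in("tool_mid","protector","holder","blade_tip"):
        for d in arm.landmark_of(f,th)[:4]:
            x,y=d["xy"];xi,yi=int(min(max(x,0),639)),int(min(max(y,0),399));print(th,"lm",round(d["p"],2),np.round(d["xy"],1),W[yi,xi].round(3))
        for d in arm.search_frame(f,th)[:4]: print(th,"box",round(d["p"],2),np.round(d["extent"]))
E
```

```text
{'t': np.float64(0.0), 'q': array([-1.01 ,  0.359,  0.011, -0.   , -1.224, -0.288]), 'qd': array([ 0.   , -0.   , -0.   ,  0.002,  0.002, -0.002]), 'joint_efforts': array([-2.0000e-03, -5.8271e+01,  2.9306e+01,  6.9970e+00,  7.0000e-03,
       -0.0000e+00]), 'eef_pos': array([ 0.182, -0.65 ,  0.248]), 'ee_rot': array([ 3.14 , -0.   , -2.869]), 'force': array([ 0.672, -0.29 ,  0.906]), 'moment': array([ 0.   , -0.045,  0.015]), 'width': np.float64(0.088)} 0.022
top cam [ 0.54021038 -0.05449855  0.84681194]
tool_mid lm 0.98 [456.  119.5] [ 0.752 -0.28   0.134]
tool_mid lm 0.85 [446.8 224. ] [ 0.568 -0.249  0.16 ]
tool_mid lm 0.57 [462.4 299.4] [ 0.445 -0.28   0.129]
tool_mid box 0.86 [439. 276. 480. 311.]
tool_mid box 0.69 [424. 212. 465. 241.]
tool_mid box 0.67 [434. 106. 471. 140.]
protector lm 0.81 [278.1 206.2] [0.61  0.04  0.033]
protector box 0.57 [245. 173. 309. 239.]
holder lm 0.62 [429.4 227. ] [ 0.566 -0.24   0.082]
holder box 0.98 [403. 193. 459. 255.]
scene cam [ 1.16999252 -0.33393626  0.78948207]
tool_mid lm 0.89 [171.2 177.2] [ 0.459 -0.291  0.113]
tool_mid lm 0.77 [221.6 304. ] [ 0.773 -0.291  0.129]
tool_mid lm 0.74 [202.8 207.6] [ 0.585 -0.262  0.143]
tool_mid box 0.85 [159. 158. 186. 216.]
tool_mid box 0.66 [207. 286. 245. 338.]
tool_mid box 0.65 [190. 187. 226. 240.]
protector lm 0.82 [354.9 204.9] [0.645 0.013 0.083]
protector lm 0.64 [211.4 248.7] [ 0.609 -0.267  0.054]
protector box 0.78 [332. 164. 388. 224.]
holder lm 0.91 [211.4 250.9] [ 0.609 -0.267  0.048]
holder box 0.65 [182. 215. 247. 281.]
blade_tip lm 0.61 [232.6 337.5] [ 0.77  -0.286  0.008]
blade_tip lm 0.59 [180.1 211.7] [ 0.454 -0.293  0.008]
```

```bash
ls; ls pics
```

```text
h.py
pics
scene0.png
top0.png
```

View pics/top0.png

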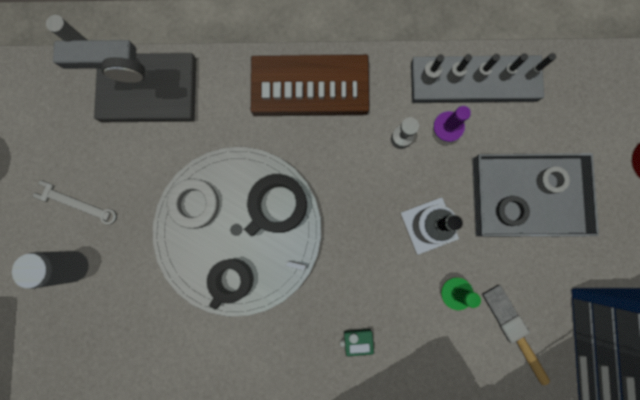

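View pics/scene0.png

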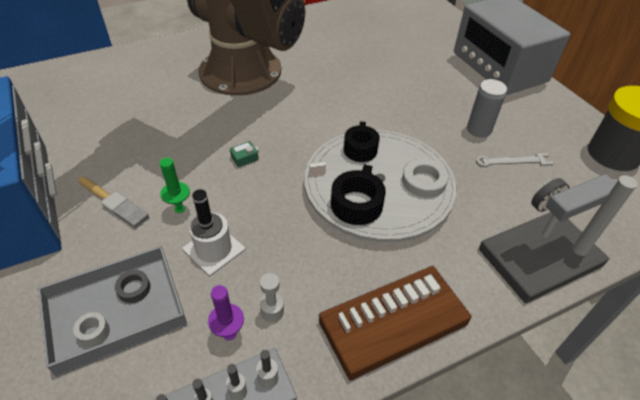

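```bash
cat > m.py <<'E'
from h import *
def circ(xy):
    A=np.c_[2*xy,np.ones(len(xy))];s=np.linalg.lstsq(A,(xy**2).sum(1),rcond=None)[0];return s[:2],np.sqrt(s[2]+s[:2]@s[:2])
def edges(f,Zt,box):
    # ray-plane mapping of image pixels on plane z=Zt
    K=f["camera_matrix"];R=cv2.Rodrigues(np.array(f["rvec"],float))[0];t=np.array(f["tvec"]).ravel()
    C=-R.T@t
    def to(uv):
        d=np.c_[(uv[:,0]-K[0,2])/K[0,0],(uv[:,1]-K[1,2])/K[1,1],np.ones(len(uv))]@R
        return C[:2]+d[:,:2]*((Zt-C[2])/d[:,2])[:,None]
    return to
E
python3 - <<'E'
from m import *
for n in("top","scene"):
    f=grab(n);W=cloud(f);im=f["image"].astype(int)
    # protector neighbourhood
    box={"top":(238,168,315,245),"scene":(325,160,392,228)}[n]
    u,v=np.meshgrid(np.arange(box[0],box[2]),np.arange(box[1],box[3]))
    P=W[v,u].reshape(-1,3);P=P[~np.isnan(P[:,0])]
    h=np.histogram(P[:,2],bins=np.arange(-.01,.12,.004));print(n,[(round(b,3),c) for b,c in zip(h[1],h[0]) if c>15])
    box={"top":(425,200,470,250),"scene":(182,185,247,260)}[n]
    u,v=np.meshgrid(np.arange(box[0],box[2]),np.arange(box[1],box[3]))
    Q=W[v,u].reshape(-1,3);Q=Q[~np.isnan(Q[:,0])]
    h=np.histogram(Q[:,2],bins=np.arange(-.01,.2,.004));print("tool",[(round(b,3),c) for b,c in zip(h[1],h[0]) if c>8])
    for a,b in((.158,.175),(.076,.09),(.068,.0755),(.1,.15)):
        q=Q[(Q[:,2]>a)&(Q[:,2]<b)]
        if len(q)>5: print(a,b,len(q),q.mean(0).round(4),np.median(q,0).round(4),q.min(0).round(4),q.max(0).round(4))
    np.save(f"{n}_prot.npy",P);
    save(f,n+"_p.png",{"top":(228,158,325,255),"scene":(315,150,402,238)}[n],5)
    save(f,n+"_t.png",{"top":(395,185,485,255),"scene":(170,175,260,285)}[n],5)
E
```

```text
top [(np.float64(-0.006), np.int64(32)), (np.float64(-0.002), np.int64(223)), (np.float64(0.002), np.int64(19)), (np.float64(0.03), np.int64(1159)), (np.float64(0.034), np.int64(2341)), (np.float64(0.038), np.int64(79)), (np.float64(0.046), np.int64(27)), (np.float64(0.05), np.int64(27)), (np.float64(0.054), np.int64(19)), (np.float64(0.058), np.int64(32)), (np.float64(0.062), np.int64(33)), (np.float64(0.066), np.int64(24)), (np.float64(0.07), np.int64(25)), (np.float64(0.074), np.int64(34)), (np.float64(0.078), np.int64(130)), (np.float64(0.082), np.int64(1465)), (np.float64(0.086), np.int64(216))]
tool [(np.float64(-0.006), np.int64(103)), (np.float64(-0.002), np.int64(702)), (np.float64(0.002), np.int64(84)), (np.float64(0.006), np.int64(179)), (np.float64(0.01), np.int64(13)), (np.float64(0.07), np.int64(78)), (np.float64(0.074), np.int64(144)), (np.float64(0.078), np.int64(431)), (np.float64(0.082), np.int64(92)), (np.float64(0.09), np.int64(15)), (np.float64(0.094), np.int64(13)), (np.float64(0.098), np.int64(9)), (np.float64(0.102), np.int64(10)), (np.float64(0.114), np.int64
[... 2600 characters left out ...]
p.int64(21)), (np.float64(0.142), np.int64(22)), (np.float64(0.146), np.int64(26)), (np.float64(0.15), np.int64(19)), (np.float64(0.154), np.int64(27)), (np.float64(0.158), np.int64(40)), (np.float64(0.162), np.int64(110))]
0.158 0.175 150 [ 0.5742 -0.2615  0.1627] [ 0.5747 -0.2614  0.1629] [ 0.56   -0.2735  0.1581] [ 0.5859 -0.2486  0.166 ]
0.076 0.09 485 [ 0.5795 -0.2622  0.0798] [ 0.5823 -0.264   0.0794] [ 0.5429 -0.2906  0.0762] [ 0.6064 -0.227   0.0896]
0.068 0.0755 281 [ 0.5909 -0.2551  0.0727] [ 0.5958 -0.2522  0.073 ] [ 0.5455 -0.2938  0.068 ] [ 0.6104 -0.2233  0.0755]
0.1 0.15 273 [ 0.5816 -0.2624  0.1257] [ 0.5826 -0.2629  0.1258] [ 0.5693 -0.274   0.1   ] [ 0.5869 -0.2481  0.1499]
```

```bash
python3 - <<'E'
import numpy as np
from scipy.optimize import minimize
for n in("top","scene"):
    P=np.load(n+"_prot.npy");T=P[(P[:,2]>.078)&(P[:,2]<.092)]
    def inl(p,w=.0015):
        r=np.hypot(*(T[:,:2]-p).T);return (np.clip((r-.0345),-.01,0)**2+np.clip(r-.0555,0,.01)**2).sum()
    best=min((minimize(inl,T[:,:2].mean(0)+d,method="Nelder-Mead",options=dict(xatol=1e-5,fatol=1e-12)) for d in np.random.randn(8,2)*.004),key=lambda r:r.fun)
    c=best.x;d=T[:,:2]-c;r=np.hypot(*d.T)
    L=P[(P[:,2]>.07)&(np.hypot(*(P[:,:2]-c).T)>.058)];a=np.arctan2(*(L[:,:2]-c).T[::-1])
    rr=np.hypot(*(L[:,:2]-c).T)
    print(n,len(T),c.round(4),np.percentile(r,[0,1,5,50,95,99,100]).round(4),"ztop",np.median(T[r<.055][:,2]).round(4),"lug",len(L),np.degrees(np.median(a)).round(1),np.degrees(a.min()).round(),np.degrees(a.max()).round(),rr.max().round(4),L.mean(0).round(4))
E
```

```text
top 1811 [0.6095 0.0418] [0.0301 0.0314 0.0344 0.0465 0.0588 0.0695 0.0725] ztop 0.0844 lug 125 132.6 -77.0 145.0 0.0725 [0.5839 0.0689 0.0821]
scene 1226 [0.6124 0.0405] [0.0308 0.0319 0.0339 0.0468 0.0575 0.0703 0.0747] ztop 0.0832 lug 56 134.0 -71.0 144.0 0.0747 [0.5683 0.0842 0.0807]
```

View pics/top_p.png

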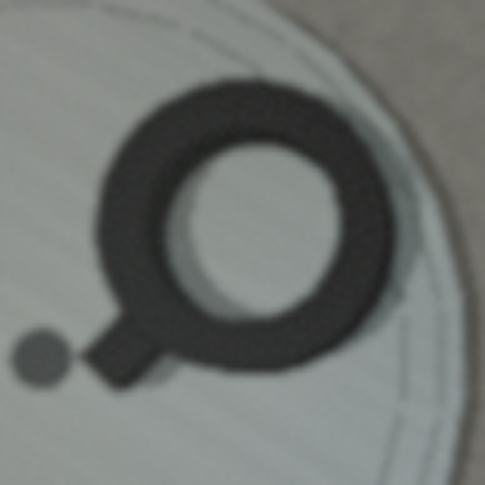

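View pics/scene_t.png

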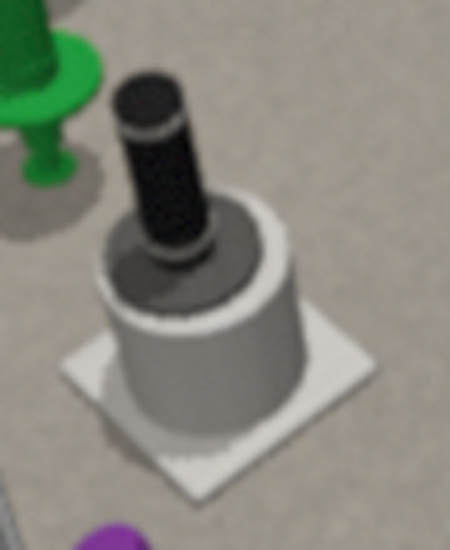

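```bash
python3 - <<'E'
from m import *
from scipy.optimize import minimize
for n in("top","scene"):
    f=grab(n);W=cloud(f)
    box={"top":(570,285,640,400),"scene":(0,75,62,260)}[n]
    B=W[box[1]:box[3],box[0]:box[2]].reshape(-1,3);B=B[B[:,2]>.03];print(n,"rack",np.nanmin(B,0).round(3),np.nanmax(B,0).round(3),np.percentile(B[:,2],[50,90,99]).round(3))
    A=W.reshape(-1,3);A=A[(np.hypot(A[:,0]-.574,A[:,1]+.259)<.06)&(A[:,2]>.067)&(A[:,2]<.09)]
    g=lambda p:np.clip(np.hypot(*(A[:,:2]-p).T)-.0363,0,.01).dot(np.clip(np.hypot(*(A[:,:2]-p).T)-.0363,0,.01))-.000001*0
    r=minimize(g,A[:,:2].mean(0),method="Nelder-Mead");
    c,rad=cv2.minEnclosingCircle((A[:,:2]*1000).astype(np.float32));print("holder",r.x.round(4),r.fun,c,rad)
    P=np.load(n+"_prot.npy");c=np.array([[.6095,.0418],[.6124,.0405]][n=="scene"])
    d=P[:,:2]-c;rr=np.hypot(*d.T);L=d[(P[:,2]>.074)&(rr>.06)&(d[:,1]>0)&(d[:,0]<0)];m=L.mean(0);print("lug",len(L),np.degrees(np.arctan2(m[1],m[0])))
E
```

```text
top rack [ 0.252 -0.636  0.03 ] [ 0.451 -0.514  0.187] [0.108 0.168 0.183]
holder [ 0.5726 -0.2585] 0.0 (572.8320922851562, -258.6212158203125) 36.015708923339844
lug 79 135.4020288291474
scene rack [ 0.112 -0.628  0.03 ] [ 0.455 -0.515  0.201] [0.136 0.198 0.2  ]
holder [ 0.5743 -0.2584] 0.0 (574.2960205078125, -258.359375) 36.16190719604492
lug 46 134.95270551453243
```

Emit:
servo_tool:
  steps:
    - [[80, 0, 0, -20, 7.8], [80, 0, 0, -20, 7.8], [80, 0, 0, 0, 0]]

```text
t: 1.48
eef_pos: [0.1821, -0.6508, 0.2904]
ee_rot: [-3.139, 0.001, -3.141]
force: [0.6, -0.0, -0.7]
width: 0.0798
```

Emit:
servo_tool:
  steps:
    - [[80, -39, 39, 0, 0], [80, -39, 39, 0, 0], [80, -39, 39, 0, 0], [80, -39, 39, 0, 0], [80, -39, 39, 0, 0], [80, -39, 39, 0, 0], [80, -39, 39, 0, 0], [80, -39, 39, 0, 0]]

```text
t: 2.48
eef_pos: [0.4945, -0.3362, 0.2879]
ee_rot: [3.141, -0.0, -3.138]
force: [0.3, -0.1, -0.5]
width: 0.0802
```

Emit:
servo_tool:
  steps:
    - [[80, -39, 39, 0, 0], [80, -39, 39, 0, 0], [80, 0, 0, 0, 0], [80, 0, 0, 0, 0]]

```text
t: 2.98
eef_pos: [0.5714, -0.2595, 0.2877]
ee_rot: [3.141, -0.001, -3.139]
force: [-0.3, 0.1, -0.0]
width: 0.0801
```

Emit:
servo_tool:
  steps:
    - [[80, -2, -1.5, 40, 0], [60, 0, 0, 40, 0], [50, 0, 0, 40, 0], [50, 0, 0, 30, 0], [50, 0, 0, 0, 0]]

```text
t: 3.6
eef_pos: [0.5711, -0.2621, 0.1363]
ee_rot: [3.141, -0.005, 3.141]
force: [-0.0, 0.4, 0.7]
width: 0.0513
```

```bash
python3 - <<'E'
from h import *
f=grab("scene");save(f,"s1.png",(150,120,310,280),4)
f=grab("top");save(f,"t1.png",(380,150,540,290),4)
E
```

```text
(no output)
```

View pics/s1.png

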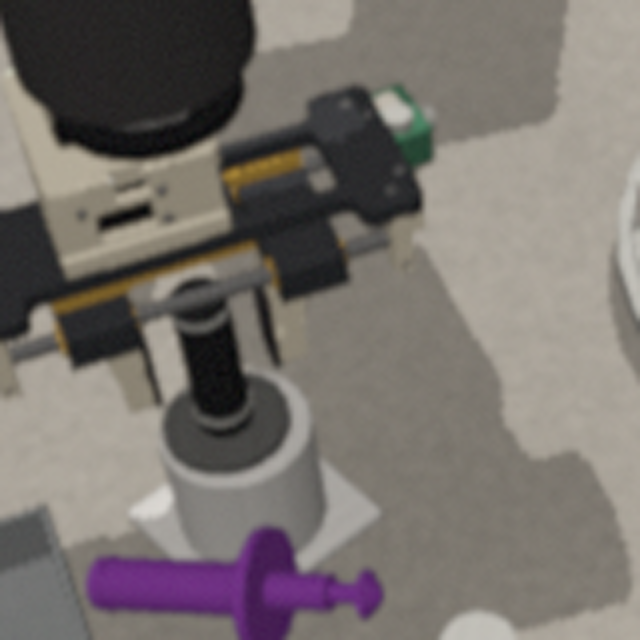

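View pics/t1.png

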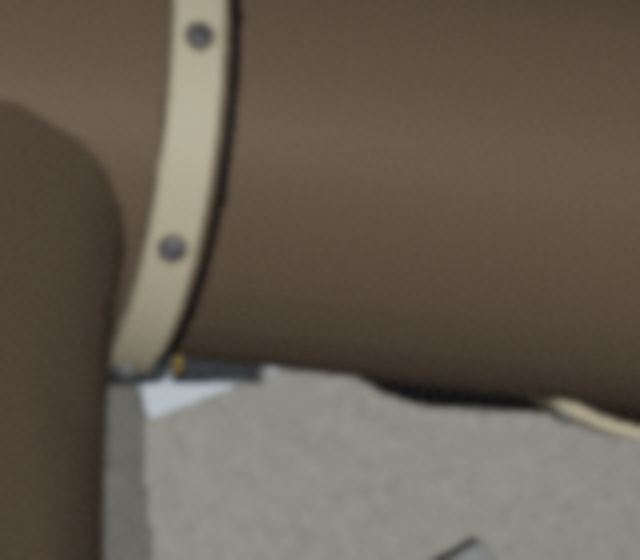

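```bash
python3 - <<'E'
from h import *
f=grab("scene");save(f,"s2.png")
W=cloud(f);print(W[265,180],W[260,217],W[266,240])
E
```

```text
[ 0.60072618 -0.32832914  0.02593406] [ 0.62944405 -0.26358886  0.04063845] [ 0.66435337 -0.23041716  0.04725922]
```

View pics/s2.png

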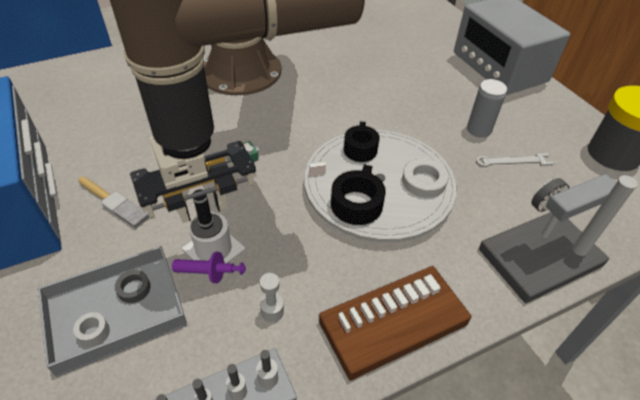

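Emit:
servo_tool:
  steps:
    - [[30, 0, 0, 0, 0], [20, 0, 0, 0, 0], [15, 0, 0, 0, 0], [15, 0, 0, 0, 0], [15, 0, 0, 0, 0]]
  squeeze: 50

```text
t: 4.38
eef_pos: [0.5739, -0.2613, 0.1391]
ee_rot: [-3.141, 0.001, -3.141]
force: [-1.5, 0.3, 5.8]
width: 0.0253
```

Emit:
servo_tool:
  steps:
    - [[15, 0, 0, 0, 0], [15, 0, 0, 0, 0], [15, 0, 0, 0, 0]]

```text
t: 4.75
eef_pos: [0.5739, -0.2614, 0.1391]
ee_rot: [-3.141, 0.001, -3.141]
force: [-0.2, 1.5, 6.1]
width: 0.0254
```

```bash
python3 - <<'E'
from h import *
for i in range(3):
    f=grab("scene");s=arm.get_state();print(s["eef_pos"].round(4) if hasattr(s["eef_pos"],"round") else s["eef_pos"],np.round(s["force"],2),s["width"])
save(f,"s3.png",(150,120,310,280),4)
E
```

```text
[ 0.5739 -0.2614  0.139 ] [-0.81  0.34  5.1 ] 0.024957964574010665
[ 0.5738 -0.2614  0.139 ] [-0.3   0.56  6.47] 0.025440996982115355
[ 0.5739 -0.2614  0.139 ] [-0.83  0.49  5.28] 0.025272521698623974
```

View pics/s3.png

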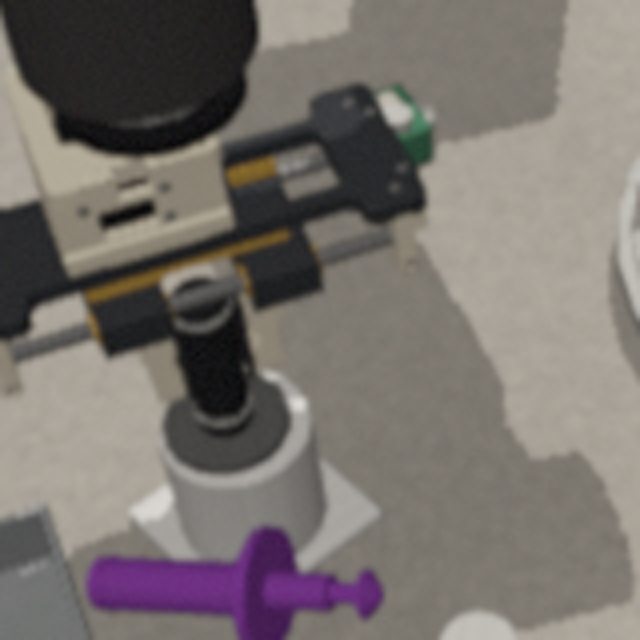

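Emit:
servo_tool:
  steps:
    - [[15, 0, 0, -8, 0], [15, 0, 0, -15, 0], [15, 0, 0, -25, 0], [15, 0, 0, -25, 0], [15, 0, 0, -25, 0], [15, 0, 0, -12, 0], [15, 0, 0, 0, 0], [15, 0, 0, 0, 0]]

```text
t: 5.9
eef_pos: [0.5731, -0.2611, 0.2474]
ee_rot: [3.141, -0.002, -3.141]
force: [-0.9, -0.2, -2.9]
width: 0.0254
```

```bash
python3 - <<'E'
from h import *
f=grab("scene");s=arm.get_state();print(s["eef_pos"],s["ee_rot"],np.round(s["force"],2),np.round(s["moment"],3),s["width"],np.round(s["q"],2))
save(f,"s4.png",(150,100,310,260),4)
E
```

```text
[ 0.57303392 -0.26111113  0.24726204] [ 3.14096607e+00 -2.00001496e-03 -3.14120914e+00] [-0.02 -0.7  -3.78] [ 0.001 -0.004  0.006] 0.025426733813085235 [-0.12  0.29 -0.09 -0.   -1.19 -1.45]
```

View pics/s4.png

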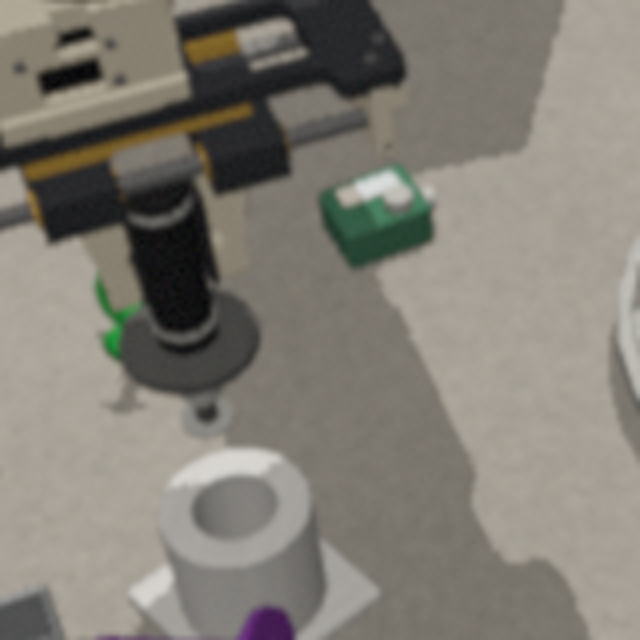

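```bash
cat > fl.py <<'E'
from m import *
from scipy.optimize import minimize
def flange(zt,c0):
    f=grab("scene");W=cloud(f).reshape(-1,3);s=arm.get_state()
    A=W[(np.hypot(W[:,0]-c0[0],W[:,1]-c0[1])<.05)&(W[:,2]>zt-.025)&(W[:,2]<zt+.012)]
    h=np.histogram(A[:,2],bins=np.arange(zt-.025,zt+.013,.002));print(h[0],h[1][:1])
    zz=h[1][h[0].argmax()]+.001;F=A[abs(A[:,2]-zz)<.004]
    c,r=cv2.minEnclosingCircle((F[:,:2]*1000).astype(np.float32));print("flange n",len(F),"c",np.round(c,1),"r",round(r,1),"z",np.median(F[:,2]).round(4),"tcp",s["eef_pos"],s["ee_rot"])
    A3=np.c_[F[:,:2],np.ones(len(F))];print("slope",np.linalg.lstsq(A3,F[:,2],rcond=None)[0].round(3))
    H=W[(np.hypot(W[:,0]-c0[0],W[:,1]-c0[1])<.02)&(W[:,2]>zt+.006)&(W[:,2]<zt+.04)]
    print("handle",len(H),H.min(0).round(4),H.max(0).round(4))
    return f
E
python3 - <<'E'
from fl import *
flange(.189,(.573,-.261))
E
```

```text
[  0   0   0   0   0   0   0   1   5  26  53 277 172  14  10  18   6  15
   9] [0.164]
flange n 522 c [ 572.1 -260.9] r 30.3 z 0.1875 tcp [ 0.57314262 -0.26115754  0.24733425] [ 3.14108312e+00 -1.90539327e-03 -3.14119760e+00]
slope [-0.018  0.003  0.199]
handle 239 [ 0.5662 -0.2768  0.195 ] [ 0.5859 -0.2449  0.229 ]
```

Emit:
servo_tool:
  steps:
    - [[15, -3, 40, 0, 0], [15, -3, 47, 0, 0], [15, -3, 47, 0, 0], [15, -3, 47, 0, 0], [15, -3, 47, 0, 0], [15, -3, 47, 0, 0], [15, -1, 47, 0, 0], [15, 0, 0, 0, 0]]

```text
t: 7.0
eef_pos: [0.5923, 0.0636, 0.2476]
ee_rot: [-3.142, -0.001, -3.138]
force: [0.1, -0.5, -2.6]
width: 0.0254
```

Emit:
servo_tool:
  steps:
    - [[15, 0, 0, 0, 0], [15, 0, 0, 0, 0]]

```text
t: 7.25
eef_pos: [0.5923, 0.0598, 0.2483]
ee_rot: [-3.141, -0.001, 3.141]
force: [-0.7, -0.5, -2.8]
width: 0.0253
```

```bash
python3 - <<'E'
from fl import *
f=flange(.188,(.591,.06));save(f,"s5.png",(290,80,450,240),4);s=arm.get_state();print(s["force"],s["moment"])
E
```

```text
[  4   0   0   0   0   0   0   0   1   5  15  52 214 113  18  13  10  13
   1] [0.163]
flange n 404 c [590.8  58.9] r 30.7 z 0.1884 tcp [0.59236045 0.05972847 0.248361  ] [-3.14137142e+00 -4.31475633e-04  3.14090123e+00]
slope [-0.013  0.012  0.196]
handle 191 [0.5821 0.044  0.1944] [0.6056 0.0753 0.2278]
[-0.76492923 -0.15848288 -3.35547646] [-0.05295822  0.00996863  0.04462841]
```

View pics/s5.png

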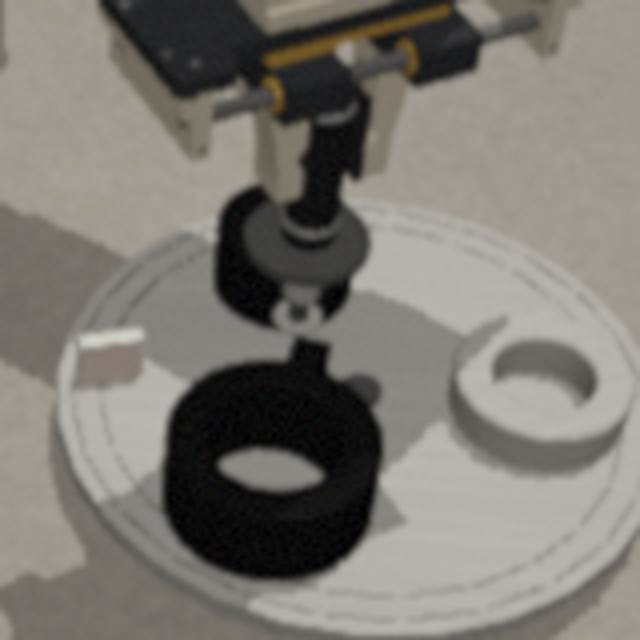

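Emit:
servo_tool:
  steps:
    - [[15, 0, 2, 12, 0], [15, 0, 0, 12, 0], [15, 0, 0, 10, 0], [15, 0, 0, 5, 0], [15, 0, 0, 3, 0], [15, 0, 0, 0, 0]]

```text
t: 8.05
eef_pos: [0.5925, 0.0627, 0.2065]
ee_rot: [-3.142, 0.0, -3.141]
force: [-0.3, -0.3, -2.3]
width: 0.0249
```

Emit:
servo_tool:
  steps:
    - [[15, 0, 0, 3, 0], [15, 0, 0, 3, 0], [15, 0, 0, 3, 0], [15, 0, 0, 0, 0], [15, 0, 0, 0, 0]]

```text
t: 8.68
eef_pos: [0.5927, 0.0628, 0.1979]
ee_rot: [3.141, 0.001, -3.141]
force: [0.1, 0.3, -0.7]
width: 0.0254
```

```bash
python3 - <<'E'
from fl import *
f=flange(.1375,(.591,.061));save(f,"s6.png",(310,110,430,230),5)
for i in range(4):
    s=arm.get_state();print(np.round(s["force"],2),s["eef_pos"]);grab("scene")
E
```

```text
[  1   0   0   0   0   0   0   0   1   1  14  49 181 129  17   8   8   9
  10] [0.1125]
flange n 383 c [592.5  62.1] r 30.9 z 0.138 tcp [0.5927224  0.0627869  0.19786265] [ 3.14143646e+00  6.64557344e-04 -3.14092027e+00]
slope [-0.009  0.002  0.143]
handle 162 [0.5865 0.0456 0.1439] [0.6048 0.0764 0.1773]
[ 1.35  0.13 -0.41] [0.5927224  0.0627869  0.19786265]
[0.32 0.43 0.56] [0.59266719 0.06278094 0.19781109]
[0.62 0.99 0.24] [0.59269959 0.06280686 0.19781133]
[0.02 0.25 0.92] [0.59266957 0.06277761 0.19778048]
```

View pics/s6.png

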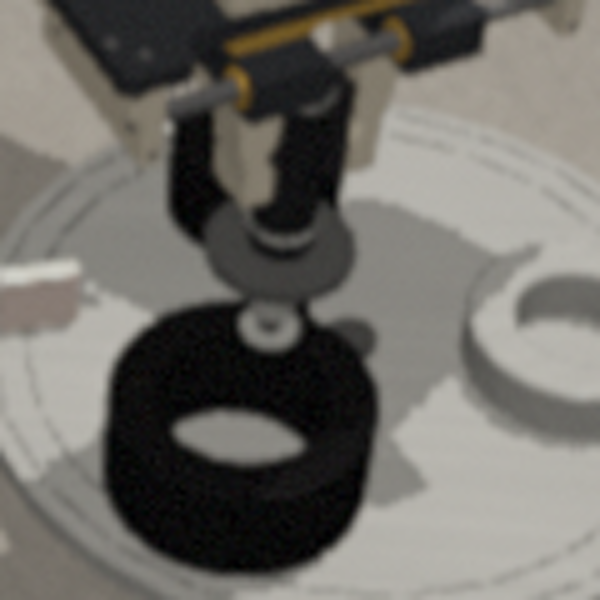

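```bash
python3 - <<'E'
import numpy as np
c=np.array([.613,.0413])*1e3;p=np.array([592.7,62.8])
for k in range(5):
    rows=[]
    for i in range(8):
        a=np.radians(133.4+9*(8*k+i+1));q=c+29*np.array([np.cos(a),np.sin(a)])
        d=np.round(q-p,1);p=p+d;rows.append([15,round(-d[0],1),round(d[1],1),0,0])
    print(rows,"end",p.round(1))
E
```

```text
[[15, np.float64(2.7), np.float64(-3.8), 0, 0], [15, np.float64(2.5), np.float64(-3.8), 0, 0], [15, np.float64(1.8), np.float64(-4.2), 0, 0], [15, np.float64(1.2), np.float64(-4.4), 0, 0], [15, np.float64(0.5), np.float64(-4.5), 0, 0], [15, np.float64(-0.2), np.float64(-4.5), 0, 0], [15, np.float64(-1.0), np.float64(-4.5), 0, 0], [15, np.float64(-1.6), np.float64(-4.2), 0, 0]] end [586.8  28.9]
[[15, np.float64(-2.3), np.float64(-4.0), 0, 0], [15, np.float64(-2.8), np.float64(-3.5), 0, 0], [15, np.float64(-3.4), np.float64(-3.1), 0, 0], [15, np.float64(-3.8), np.float64(-2.5), 0, 0], [15, np.float64(-4.2), np.float64(-1.8), 0, 0], [15, np.float64(-4.4), np.float64(-1.2), 0, 0], [15, np.float64(-4.5), np.float64(-0.5), 0, 0], [15, np.float64(-4.5), np.float64(0.2), 0, 0]] end [616.7  12.5]
[[15, np.float64(-4.5), np.float64(1.0), 0, 0], [15, np.float64(-4.2), np.float64(1.6), 0, 0], [15, np.float64(-4.0), np.float64(2.3), 0, 0], [15, np.float64(-3.5), np.float64(2.8), 0, 0], [15, np.float64(-3.1), np.float64(3.4), 0, 0], [15, np.float64(-2.5), np.float64(3.8), 0, 0], [15, np.float64(-
[... 174 characters left out ...]
4(4.5), 0, 0], [15, np.float64(1.0), np.float64(4.5), 0, 0], [15, np.float64(1.6), np.float64(4.2), 0, 0], [15, np.float64(2.3), np.float64(4.0), 0, 0], [15, np.float64(2.8), np.float64(3.5), 0, 0], [15, np.float64(3.4), np.float64(3.1), 0, 0], [15, np.float64(3.8), np.float64(2.5), 0, 0]] end [626.9  66.8]
[[15, np.float64(4.2), np.float64(1.8), 0, 0], [15, np.float64(4.4), np.float64(1.2), 0, 0], [15, np.float64(4.5), np.float64(0.5), 0, 0], [15, np.float64(4.5), np.float64(-0.2), 0, 0], [15, np.float64(4.5), np.float64(-1.0), 0, 0], [15, np.float64(4.2), np.float64(-1.6), 0, 0], [15, np.float64(4.0), np.float64(-2.3), 0, 0], [15, np.float64(3.5), np.float64(-2.8), 0, 0]] end [593.1  62.4]
```

Emit:
servo_tool:
  steps:
    - [[15, 2.7, -3.8, 0, 0], [15, 2.5, -3.8, 0, 0], [15, 1.8, -4.2, 0, 0], [15, 1.2, -4.4, 0, 0], [15, 0.5, -4.5, 0, 0], [15, -0.2, -4.5, 0, 0], [15, -1.0, -4.5, 0, 0], [15, -1.6, -4.2, 0, 0]]

```text
t: 9.93
eef_pos: [0.5865, 0.0285, 0.1974]
ee_rot: [3.142, -0.0, -3.141]
force: [1.1, 1.3, -0.5]
width: 0.0254
```

Emit:
servo_tool:
  steps:
    - [[15, 0, 0, 0, 0], [15, 0, 0, 0, 0]]

```text
t: 10.18
eef_pos: [0.5866, 0.0283, 0.1976]
ee_rot: [-3.141, -0.0, -3.141]
force: [1.4, -0.1, 0.1]
width: 0.0257
```

```bash
python3 - <<'E'
from fl import *
s=arm.get_state();f=flange(.1375,s["eef_pos"]);save(f,"s7.png",(310,110,430,230),5)
F=[]
for i in range(4): F.append(arm.get_state()["force"]);grab("scene")
print(np.mean(F,0).round(2))
E
```

```text
[  0   0   0   0   0   0   0   0   1   3  25  61 196 104  20   4   9   8
  10] [0.1125]
flange n 386 c [586.7  28.3] r 31.2 z 0.1376 tcp [0.58659146 0.0283954  0.19758244] [-3.14087158e+00 -1.40766356e-04 -3.14103663e+00]
slope [-0.008 -0.     0.143]
handle 163 [0.5731 0.0141 0.1444] [0.5997 0.0441 0.1774]
[ 2.21 -1.28 -0.  ]
```

View pics/s7.png

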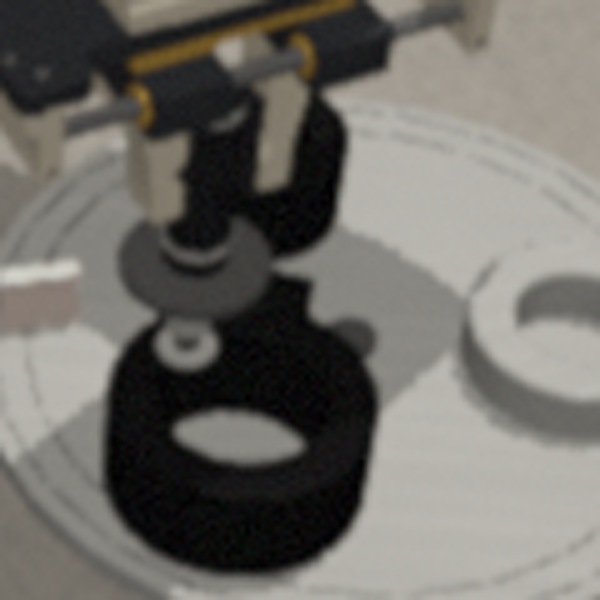

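Emit:
servo_tool:
  steps:
    - [[15, -2.3, -4.0, 0, 0], [15, -2.8, -3.5, 0, 0], [15, -3.4, -3.1, 0, 0], [15, -3.8, -2.5, 0, 0], [15, -4.2, -1.8, 0, 0], [15, -4.4, -1.2, 0, 0], [15, -4.5, -0.5, 0, 0], [15, -4.5, 0.2, 0, 0]]

```text
t: 11.42
eef_pos: [0.6166, 0.0122, 0.1974]
ee_rot: [-3.141, -0.001, -3.141]
force: [-0.7, 1.5, -1.1]
width: 0.025
```

Emit:
servo_tool:
  steps:
    - [[15, 0, 0, 0, 0]]

```text
t: 11.55
eef_pos: [0.6169, 0.0124, 0.1975]
ee_rot: [-3.141, 0.0, -3.141]
force: [0.4, 1.0, -1.4]
width: 0.0253
```

```bash
python3 - <<'E'
from fl import *
s=arm.get_state();f=flange(.1375,s["eef_pos"]);save(f,"s8.png",(310,110,430,230),5)
F=[]
for i in range(4): F.append(arm.get_state()["force"]);grab("scene")
print(np.mean(F,0).round(2))
E
```

```text
[  0   0   0   0   0   0   0   0   0   5  26  63 224  96  15  11   7   5
   8] [0.1125]
flange n 401 c [616.6  12.6] r 30.8 z 0.1377 tcp [0.6168605  0.01238319 0.19755666] [-3.14146526e+00  4.47247550e-04 -3.14101175e+00]
slope [-0.008  0.004  0.142]
handle 165 [ 0.6067 -0.0017  0.1437] [0.6291 0.0277 0.1775]
[ 0.24  0.41 -1.43]
```

View pics/s8.png

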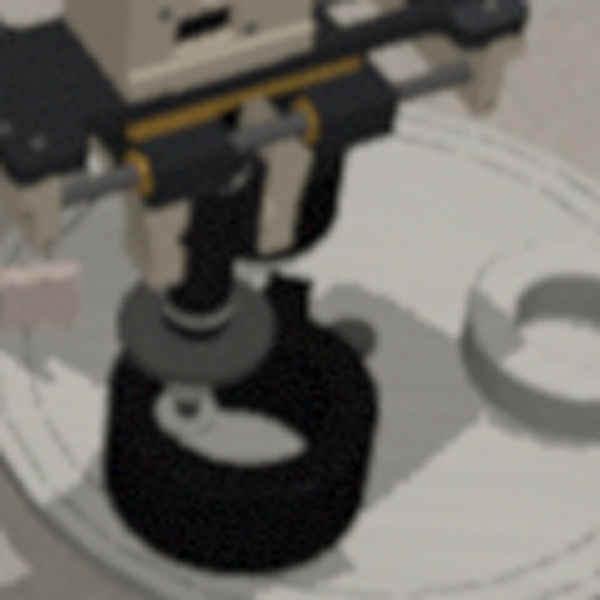

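Emit:
servo_tool:
  steps:
    - [[15, -1, -2.5, 1.5, 0], [15, 0, 0, 0, 0], [15, 0, 0, 0, 0]]

```text
t: 12.18
eef_pos: [0.6174, 0.0103, 0.1961]
ee_rot: [3.141, 0.0, -3.141]
force: [-0.1, 5.4, -0.2]
width: 0.0251
```

```bash
python3 - <<'E'
from fl import *
F=[]
for i in range(8): F.append(arm.get_state()["force"]);f=grab("scene")
print(np.mean(F,0).round(2),arm.get_state()["eef_pos"])
save(f,"s9.png",(310,110,430,230),5)
# white cone rim pixels in all shown: centre estimate
W=cloud(f);s=arm.get_state()["eef_pos"];q=W.reshape(-1,3)
d=np.hypot(q[:,0]-s[0],q[:,1]-s[1]);A=q[(d<.016)&(q[:,2]>.08)&(q[:,2]<.105)]
print(len(A),A.mean(0).round(4),np.histogram(A[:,2],bins=np.arange(.08,.106,.002))[0])
t=A[A[:,2]>.085];print(cv2.minEnclosingCircle((t[:,:2]*1000).astype(np.float32)))
E
```

```text
[-0.7   5.23 -0.49] [0.61746164 0.01018419 0.19606827]
122 [0.6193 0.0057 0.0884] [10 23 12 28 21  7  3  2  0  3  4  5]
((615.935791015625, 8.113347053527832), 13.436553955078125)
```

View pics/s9.png

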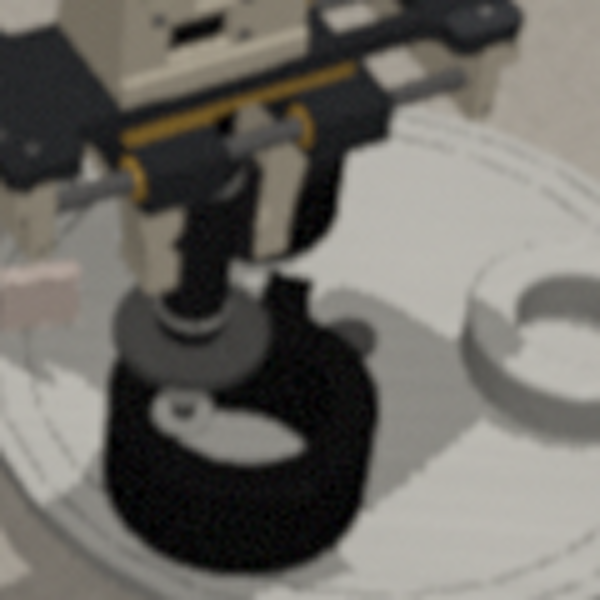

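```bash
python3 - <<'E'
import numpy as np
c=np.array([613,39.8]);p=np.array([617.4,10.2])
for k in range(3):
    rows=[]
    for i in range(8):
        a=np.radians(278.4+9*(8*k+i+1));q=c+29*np.array([np.cos(a),np.sin(a)])
        d=np.round(q-p,1);p=p+d;rows.append([15,float(round(-d[0],1)),float(round(d[1],1)),0,0])
    print(rows,"end",p.round(1))
E
```

```text
[[15, -4.3, 1.9, 0, 0], [15, -4.2, 1.7, 0, 0], [15, -3.9, 2.4, 0, 0], [15, -3.5, 2.9, 0, 0], [15, -3.0, 3.4, 0, 0], [15, -2.4, 3.9, 0, 0], [15, -1.8, 4.2, 0, 0], [15, -1.1, 4.4, 0, 0]] end [641.6  35. ]
[[15, -0.4, 4.5, 0, 0], [15, 0.3, 4.5, 0, 0], [15, 1.0, 4.5, 0, 0], [15, 1.7, 4.2, 0, 0], [15, 2.4, 3.9, 0, 0], [15, 2.9, 3.5, 0, 0], [15, 3.4, 3.0, 0, 0], [15, 3.9, 2.4, 0, 0]] end [626.4  65.5]
[[15, 4.2, 1.8, 0, 0], [15, 4.4, 1.1, 0, 0], [15, 4.5, 0.4, 0, 0], [15, 4.5, -0.3, 0, 0], [15, 4.5, -1.0, 0, 0], [15, 4.2, -1.7, 0, 0], [15, 3.9, -2.4, 0, 0], [15, 3.5, -2.9, 0, 0]] end [592.7  60.5]
```

Emit:
servo_tool:
  steps:
    - [[15, -4.3, 1.9, 0, 0], [15, -4.2, 1.7, 0, 0], [15, -3.9, 2.4, 0, 0], [15, -3.5, 2.9, 0, 0], [15, -3.0, 3.4, 0, 0], [15, -2.4, 3.9, 0, 0], [15, -1.8, 4.2, 0, 0], [15, -1.1, 4.4, 0, 0]]

```text
t: 13.58
eef_pos: [0.6418, 0.0349, 0.1961]
ee_rot: [-3.141, -0.0, -3.141]
force: [-0.8, -1.7, -0.0]
width: 0.0253
```

```bash
python3 - <<'E'
from fl import *
F=[]
for i in range(6): F.append(arm.get_state()["force"]);f=grab("scene")
print(np.mean(F,0).round(2),arm.get_state()["eef_pos"])
save(f,"s10.png",(310,110,430,230),5)
E
```

```text
[-1.2   0.65 -0.69] [0.64181723 0.03513258 0.19614904]
```

View pics/s10.png

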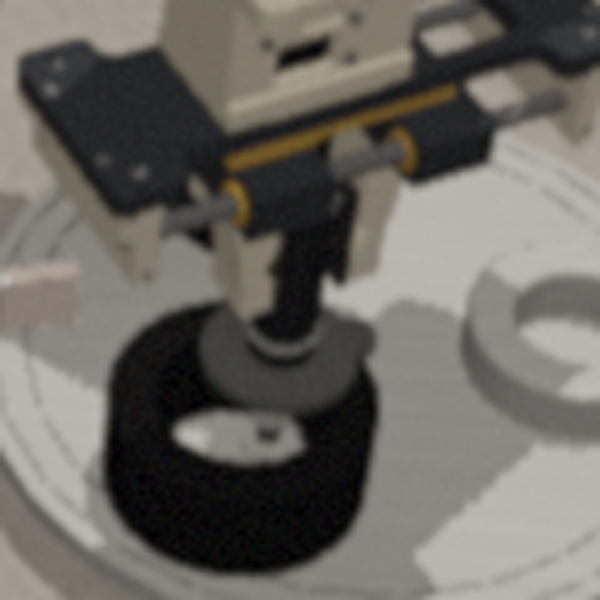

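Emit:
servo_tool:
  steps:
    - [[15, -0.4, 4.5, 0, 0], [15, 0.3, 4.5, 0, 0], [15, 1.0, 4.5, 0, 0], [15, 1.7, 4.2, 0, 0], [15, 2.4, 3.9, 0, 0], [15, 2.9, 3.5, 0, 0], [15, 3.4, 3.0, 0, 0], [15, 3.9, 2.4, 0, 0]]

```text
t: 14.88
eef_pos: [0.6266, 0.0654, 0.1963]
ee_rot: [3.142, 0.001, -3.141]
force: [1.4, -2.5, -0.2]
width: 0.0251
```

```bash
python3 - <<'E'
from fl import *
F=[]
for i in range(6): F.append(arm.get_state()["force"]);f=grab("scene")
print(np.mean(F,0).round(2),arm.get_state()["eef_pos"])
save(f,"s11.png",(310,110,430,230),5)
E
```

```text
[-0.36 -1.39 -0.11] [0.62633672 0.06546271 0.1959899 ]
```

View pics/s11.png

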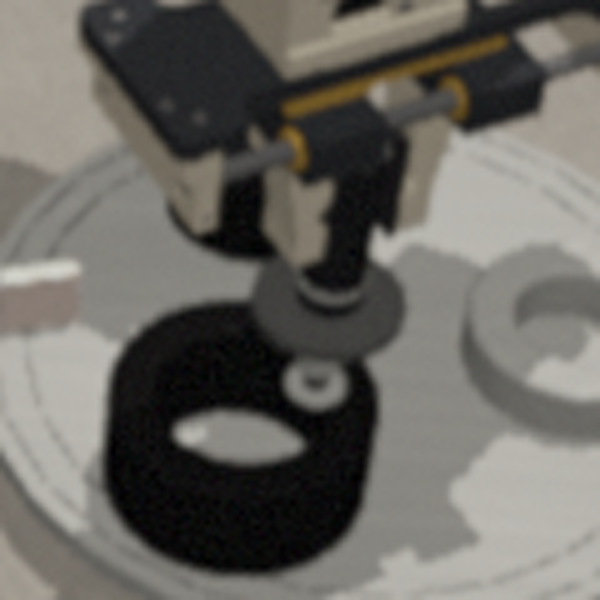

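Emit:
servo_tool:
  steps:
    - [[15, 4.2, 1.8, 0, 0], [15, 4.4, 1.1, 0, 0], [15, 4.5, 0.4, 0, 0], [15, 4.5, -0.3, 0, 0], [15, 4.5, -1.0, 0, 0], [15, 4.2, -1.7, 0, 0], [15, 3.9, -2.0, 0, 0], [15, 3.5, -2.4, 0, 0]]

```text
t: 16.18
eef_pos: [0.593, 0.0612, 0.1964]
ee_rot: [3.141, 0.001, -3.141]
force: [3.9, 0.1, -0.1]
width: 0.0255
```

Emit:
servo_tool:
  steps:
    - [[15, 1, -1, 0, 0], [15, 0, 0, 0, 0], [15, 0, 0, 0, 0]]

```text
t: 16.55
eef_pos: [0.5917, 0.06, 0.196]
ee_rot: [-3.141, -0.0, -3.141]
force: [2.2, -1.4, 0.0]
width: 0.0255
```

```bash
python3 - <<'E'
from fl import *
F=[]
for i in range(6): F.append(arm.get_state()["force"]);f=grab("scene")
print(np.mean(F,0).round(2),arm.get_state()["eef_pos"])
save(f,"s12.png",(310,110,430,230),5)
flange(.136,arm.get_state()["eef_pos"])
E
```

```text
[ 2.37 -1.35 -0.02] [0.59169984 0.06003261 0.1959511 ]
[  1   0   0   0   0   0   0   0   0   5  18  72 204  73  14  10  10   8
   5] [0.111]
flange n 369 c [592.   59.7] r 30.9 z 0.1361 tcp [0.59170763 0.06004471 0.19597194] [-3.14144847e+00 -2.62324261e-04 -3.14109888e+00]
slope [-0.005  0.007  0.138]
handle 168 [0.5792 0.0439 0.1423] [0.605  0.0761 0.1759]
```

View pics/s12.png

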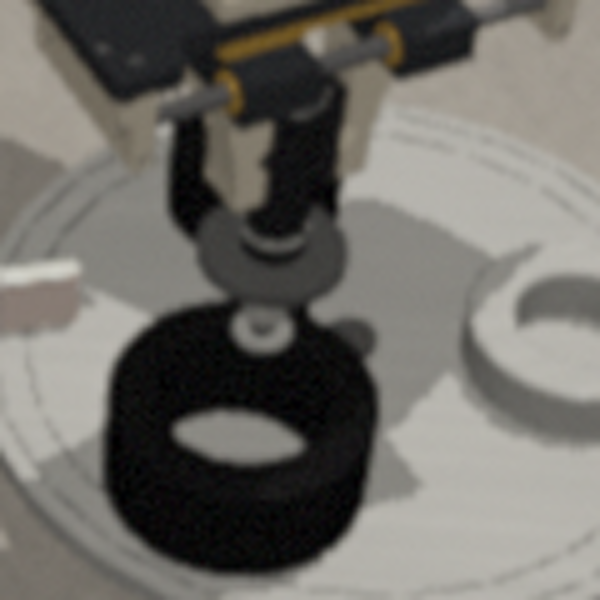

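Emit:
servo_tool:
  steps:
    - [[15, 0, 0, -10, 0], [15, 0, 0, -20, 0], [15, 0, 0, -24, 0], [15, 0, 0, 0, 0], [15, 3, -40, 0, 0], [15, 3, -46, 0, 0], [15, 3, -46, 0, 0], [15, 3, -46, 0, 0]]

```text
t: 17.9
eef_pos: [0.5784, -0.1189, 0.2485]
ee_rot: [3.141, -0.003, -3.141]
force: [1.3, 0.2, -2.5]
width: 0.0253
```

Emit:
servo_tool:
  steps:
    - [[15, 3, -46, 0, 0], [15, 2.7, -46, 0, 0], [15, 0, -40, 0, 0], [15, 0, -9.5, 0, 0], [15, 0, 0, 0, 0], [15, 0, 0, 0, 0], [15, 0, 0, 0, 0]]

```text
t: 18.77
eef_pos: [0.5744, -0.2583, 0.2501]
ee_rot: [3.141, 0.0, -3.14]
force: [0.1, 0.3, -3.0]
width: 0.0253
```

```bash
python3 - <<'E'
from fl import *
f=flange(.190,arm.get_state()["eef_pos"]);save(f,"s13.png",(150,100,310,260),4)
W=cloud(f).reshape(-1,3);A=W[(np.hypot(W[:,0]-.574,W[:,1]+.259)<.045)&(W[:,2]>.067)&(W[:,2]<.08)]
print(cv2.minEnclosingCircle((A[:,:2]*1000).astype(np.float32)))
E
```

```text
[  0   0   0   0   0   0   0   0   0   2  24  77 286 133  20  15  11   8
   7] [0.165]
flange n 524 c [ 572.1 -258.5] r 31.3 z 0.1903 tcp [ 0.57439012 -0.25838393  0.25017   ] [ 3.14141873e+00  1.68279486e-04 -3.13974642e+00]
slope [-0.018 -0.002  0.2  ]
handle 241 [ 0.5712 -0.2738  0.1961] [ 0.5868 -0.2415  0.23  ]
((573.2942504882812, -258.3737487792969), 36.75202560424805)
```

View pics/s13.png

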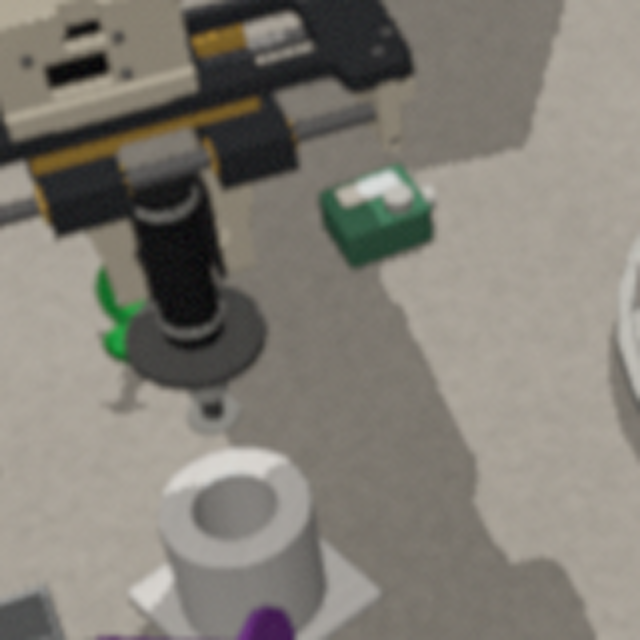

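Emit:
servo_tool:
  steps:
    - [[15, -1, 0, 20, 0], [15, 0, 0, 25, 0], [15, 0, 0, 25, 0], [15, 0, 0, 20, 0], [15, 0, 0, 10, 0], [15, 0, 0, 5, 0], [15, 0, 0, 0, 0], [15, 0, 0, 0, 0]]

```text
t: 19.82
eef_pos: [0.5757, -0.2595, 0.1459]
ee_rot: [-3.141, 0.001, -3.141]
force: [-0.2, -0.4, -2.6]
width: 0.0254
```

Emit:
servo_tool:
  steps:
    - [[15, 0, 0, 2, 0], [15, 0, 0, 2, 0], [15, 0, 0, 1, 0], [15, 0, 0, 0, 0]]

```text
t: 20.32
eef_pos: [0.5752, -0.2594, 0.1399]
ee_rot: [3.142, -0.0, -3.141]
force: [-0.3, 1.2, -2.3]
width: 0.0254
```

Emit:
servo_tool:
  steps:
    - [[15, 0, 0, 1, 0], [15, 0, 0, 0, 0], [15, 0, 0, 0, 0]]

```text
t: 20.7
eef_pos: [0.5753, -0.2594, 0.1391]
ee_rot: [-3.142, 0.0, -3.141]
force: [0.4, -0.8, -2.1]
width: 0.0255
```

```bash
python3 - <<'E'
from fl import *
s=arm.get_state();f=flange(.081,s["eef_pos"]);save(f,"s14.png",(150,120,310,280),4);print(s["force"])
E
```

```text
[ 22  27  24  27  23  24  28  65 112  76  69 237 125  16   9   6   6  11] [0.056]
flange n 468 c [ 575.8 -259.5] r 33.9 z 0.0792 tcp [ 0.57530617 -0.25942824  0.139105  ] [-3.14152808e+00  1.11840908e-04 -3.14100840e+00]
slope [-0.013 -0.001  0.086]
handle 184 [ 0.5698 -0.2748  0.0872] [ 0.5879 -0.2445  0.121 ]
[ 0.35057118 -0.80158543 -2.0714609 ]
```

View pics/s14.png

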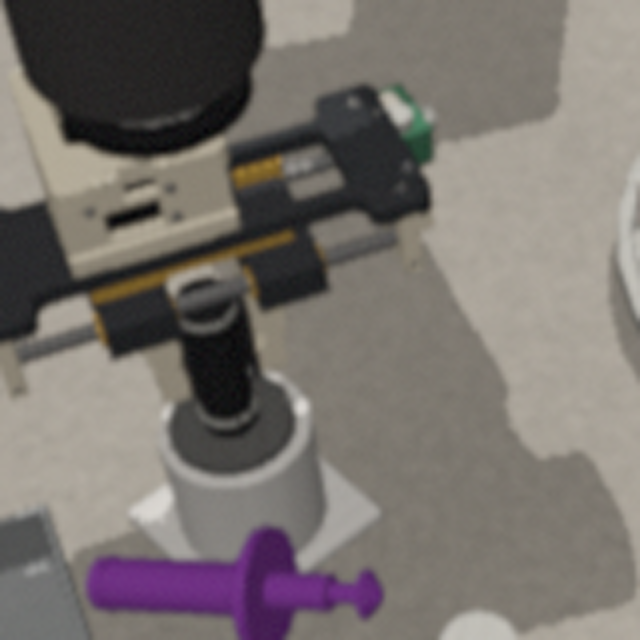

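Emit:
servo_tool:
  steps:
    - [[15, 0, 0, 1, 0], [15, 0, 0, 0, 0], [15, 0, 0, 0, 0], [30, 0, 0, 0, 0], [45, 0, 0, 0, 0], [60, 0, 0, 0, 0], [70, 0, 0, 0, 0], [70, 0, 0, 0, 0]]

```text
t: 21.75
eef_pos: [0.5752, -0.2594, 0.138]
ee_rot: [3.142, -0.0, -3.141]
force: [-0.6, 0.9, -0.1]
width: 0.0643
```

Emit:
servo_tool:
  steps:
    - [[70, 0, 0, -15, 0], [70, 0, 0, -30, 0], [70, 0, 0, -40, 0], [70, 0, 0, -40, 0], [70, 0, 0, -20, 0], [70, 0, 0, 0, 0], [70, 30, 40, 0, 0], [70, 30, 40, 0, 0]]

```text
t: 22.75
eef_pos: [0.514, -0.1788, 0.2819]
ee_rot: [3.141, -0.002, 3.141]
force: [-0.2, 0.3, 0.1]
width: 0.0701
```

Emit:
servo_tool:
  steps:
    - [[70, 30, 40, 0, 0], [70, 30, 40, 0, 0], [70, 0, 40, 0, 0], [70, 0, 0, 0, 0], [70, 0, 0, 0, 0]]

```text
t: 23.38
eef_pos: [0.4549, -0.0595, 0.2829]
ee_rot: [-3.141, -0.0, -3.14]
force: [-0.0, 0.0, -0.3]
width: 0.0698
```

```bash
python3 - <<'E'
from fl import *
f=flange(.080,(.574,-.2595));save(f,"s15.png");W=cloud(f).reshape(-1,3)
H=W[(np.hypot(W[:,0]-.574,W[:,1]+.2595)<.03)&(W[:,2]>.158)&(W[:,2]<.17)];print("top",len(H),H.mean(0).round(4))
g=grab("top");save(g,"t15.png");s=arm.get_state();print(s["t"],s["force"])
W=cloud(g).reshape(-1,3);H=W[(np.hypot(W[:,0]-.574,W[:,1]+.2595)<.03)&(W[:,2]>.158)&(W[:,2]<.17)];print("top",len(H),H.mean(0).round(4) if len(H) else 0)
E
```

```text
[ 24  21  27  36  21  25  24  39  94 111  59 151 224  51   8  11   8   4] [0.055]
flange n 458 c [ 574.7 -258.9] r 30.7 z 0.0793 tcp [ 0.45500104 -0.05986093  0.2827726 ] [-3.14138562e+00 -6.96093311e-04 -3.14116042e+00]
slope [0.002 0.001 0.079]
handle 176 [ 0.5694 -0.2723  0.0864] [ 0.5887 -0.2461  0.1199]
top 154 [ 0.576  -0.2596  0.1625]
23.475 [-0.23673372 -0.41840837  0.0470364 ]
top 217 [ 0.5726 -0.2582  0.1641]
```

View pics/s15.png

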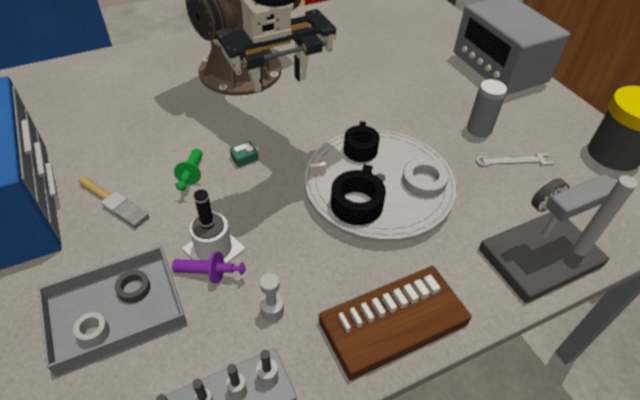

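```bash
python3 -c "
from station import arm
print(arm.job_done())"
```

```text
the job is handed in; nothing more can be done
None
```

I took the black deburring tool from its holder and ran its blade once anticlockwise round the wide protector's bore edge, starting and ending at the lug. I then stood the tool back in its holder, released it and handed the job in at about 23.5 s; no verdict was reported.

**Contact on the edge:** I checked the force at six stops round the circle, and it showed about 1.4 to 3 N along the tool's axis at each. It was weakest, about 1.4 N, a little under halfway round. There I pressed 1.5 mm deeper and moved 2.5 mm outward. That brought the sideways force to about 5 N, well under the 25 N limit. I did not measure the force between stops.

**Tool at the end:** it is upright, with its flange flat on the tube (slope about 0.002). The handle top is about 1 to 2 mm from the holder's axis and the gripper is clear. The two cameras disagree by about 3 mm in x, within the tolerance.

**Other observations:** the green and purple look-alikes were standing on their tips at the start and both ended lying on the table. The purple one was already down when I first looked after lowering the gripper round the tool. I saw no sign that the arm touched either, but I can't rule it out.

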